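# Set the load selector and crank the test generator

### The job

First move the white glue bottle out of the crank's way: stand it upright in the shallow steel tray. Then turn the load selector's knob until its pointer clicks in at the tall index post, and only after that turn the generator's crank two full turns clockwise (seen from above) from its parked place, finishing with the handle back over the stop rib. Leave everything else standing where it is.

Things in the scene. Friction and masses are not known exactly. Their poses are not given: they have to be found in the camera images.
- glue_bottle: loose white glue bottle with an orange cone cap, standing upright beside the generator in the sweep of the crank: 36 mm diameter, 98 mm tall overall, the cap being the upper part; origin at the centre of its underside, z up. About 90 g.
- steel_tray: fixed shallow dark steel tray on the near left strip of the bench, outside 86 mm (own x) by 180 mm (own y) by 20 mm high, walls and floor 3 mm; origin at the centre of its underside, z up. The loupe already stands somewhere in it; the bottle fits beside it.
- loupe: loose black round loupe, 38 mm diameter, 32 mm tall, standing in the tray; origin at the centre of its underside. Leave it alone.
- load_selector: fixed grey round selector drum, 112 mm diameter at the foot, its flat top 45 mm above its origin (centre of its underside, on the white board). Nine tick marks 30 degrees apart round the knob, each with a stud outside it on a circle of 42 mm radius: eight studs are low (3 mm), one is the taller index post.
- knob_grip (a point): on the knob's axis, at the top of the knob's bar (40 mm above the drum's top). The bar is black, 48 mm long, 13 mm wide and 33 mm tall (its foot 7 mm above the drum's top) and reaches 27 mm from the axis at the pointer end, 20 mm at the other; a white line runs on its top from the axis to the pointer end. The point's x axis points along the bar to the pointer end.
- pointer (a point): the point the knob's pointer end aims at, on the circle of the studs (42 mm from the knob's axis), at the height of the drum's top; it turns with the knob.
- selector_knob (a joint): angle of the knob, rad: 0 at the first tick, growing clockwise seen from above, with a sprung detent every 30 degrees (0.524 rad) up to the end stop just past 240 degrees (4.189 rad); it starts at the third or fourth tick.
- index_post: the index post, the one tall steel stud on the drum (10 mm diameter, 15 mm high) beside one of the last five ticks (120 to 240 degrees); origin at the centre of its foot on the drum's top, 42 mm from the knob's axis.
- test_generator: fixed grey round hand-cranked generator standing on the dark bench: flange 88 mm diameter, 48 mm high; origin at the centre of its underside, on the crank's axis. Its steel stop rib, the mark for the parked handle, runs up the side and over the rim in the direction of its own +x.
- crank_grip (a point): middle of the gripping part of the crank's handle, 89 mm above the bench: an upright black handle that spins freely on its pin, 19 mm diameter, from 65 to 105 mm above the bench, 48 mm from the crank's axis. The crank's arm below it is 14 mm wide, its top 63 mm above the bench.
- crank_axis (a point): point on the crank's upright axis at the height of crank_grip.
- crank (a joint): angle of the crank, rad: 0 with the handle over the stop rib, growing clockwise seen from above; it starts parked within 0.5 of the rib and turns stiffly, staying where it is left. Two full turns end at 12.57.
- steel_flask: tall dark flask with a steel cap, 72 mm diameter, 180 mm tall, at the back of the white board; origin at the centre of its underside. Bystander.
- flux_tin: round cream tin with a flat lid, 54 mm diameter, 23 mm tall, on the dark bench behind the generator; origin at the centre of its underside. Bystander.
- white_relay_box: white box 50 x 70 x 40 mm on the dark bench behind the generator; origin at the centre of its underside. Bystander.
- side_cutters: side cutters with red handles lying flat on the dark bench near its front edge, between tray and generator, 46 x 109 x 12 mm; origin at the centre of the underside. Bystander.

How it is judged:
On the way, in this order (a step that is already met when the one before it is completed fails the run):
1. the glue bottle stands upright in the tray, released (x of glue_bottle in the frame of steel_tray between -0.03 and 0.03 m and y of glue_bottle in the frame of steel_tray between -0.075 and 0.075 m and z of glue_bottle in the frame of steel_tray below 0.008 m and angle between glue_bottle's own z axis and vertical below 0.12 rad and contact force between the fingers and glue_bottle below 0.1 N and linear speed of glue_bottle below 0.03 m/s), for 0.2 s.
2. the knob's pointer is at the index post, with the knob released and the crank not yet turned (horizontal distance between pointer and index_post below 0.006 m and contact force between the fingers and selector_knob below 0.1 N and value of joint crank below 1.2 rad), for 0.2 s.
3. the crank has passed one full turn clockwise (horizontal distance between pointer and index_post below 0.006 m and value of joint crank between 6.28319 and 12.5664 rad).
4. the crank has made its second turn and its handle is over the stop rib (horizontal distance between pointer and index_post below 0.006 m and value of joint crank between 12.2664 and 12.8664 rad), for 0.2 s.
At the end, for the whole second after the job is handed in: The glue bottle stands upright (0.12 rad) on the tray floor, centre within 30 mm across and 75 mm along of the tray's middle; the pointer is within 6 mm of the index post on the stud circle; the crank rests two full turns clockwise, its handle within 0.3 rad of the stop rib; all is released (all of step 4 and x of glue_bottle in the frame of steel_tray between -0.03 and 0.03 m and y of glue_bottle in the frame of steel_tray between -0.075 and 0.075 m and z of glue_bottle in the frame of steel_tray below 0.008 m and angle between glue_bottle's own z axis and vertical below 0.12 rad and velocity of joint crank between -0.05 and 0.05 rad/s and linear speed of glue_bottle below 0.02 m/s); the robot touches nothing.
It fails at once if a bystander (flask, tin, relay box, cutters or loupe) is pushed more than 25 mm from its place (distance of any of steel_flask, flux_tin, white_relay_box, side_cutters, loupe from where it was at the start of the episode above 0.025 m).
It fails at once if the glue bottle is tipped over (angle between glue_bottle's own z axis and vertical above 0.7 rad).
It fails at once if the crank is turned well back past its parked place, or far past the second turn (value of joint crank below -2 rad or value of joint crank above 13.5664 rad).
It also fails if it takes over 72 s, if anything falls off the work surface, if the arm or the gripper's body presses on something with over 40 N, if the wrist force passes 120 N, or if a joint passes its speed limit or range.

### The arm

A 6-joint arm with a two-finger parallel gripper is mounted at the origin on a cart in front of the work surface, level with it; the furniture and walls round the work are solid. World frame = base frame: x ahead of the robot, y to its left, z up, the work surface at z = 0. Lengths are in m, angles in rad, forces in N, time in s.
With the tool pointing down it reaches from about 0.325 to 0.775 m from the base axis. Payload 5.5 kg.
Tool frame: the origin (TCP) lies between the finger pads; the fingertips stand 17 mm ahead of it and the grasp point (between the pads) lies 2 mm behind it (r.tips_ahead is the z of the fingertips in the tool frame, in m); z points along the fingers, y is the line along which they close (so a half turn about z gives the same grasp; the last joint's range is limited). The gripper opens to 85 mm and grips with 20 to 120 N. Pads are 22 mm wide; open, the fingers measure 114 mm over their backs; the gripper's body (76 mm by 85 mm) begins 54 mm behind the grasp point. The pads swing forward as they close: fully open they stand 13 mm farther back than shut.
Start: joints at [-1.312, 0.091, 1.231, -0, 1.82, -0.057], TCP at [0.186, -0.57, 0.248] pointing down, gripper open.
Joint ranges: [-2.87, 2.87], [-0.86, 2.18], [0.17, 2.46], [-1.51, 4.65], [0.06, 2.69], [-2.65, 2.65]. Speed limits (rad/s): [2.57, 2.57, 3.01, 3.14, 3.14, 3.14].

### API

Orientations are given as a 3x3 rotation matrix whose columns are the frame's x, y, z axes.
In Python, from station import r gives the robot as it stands. The module is installed in compiled form; this text tells all that it offers.
- The arm moves only by the tool servo_tool, never from a script. Its argument "targets" is a list of rows, each an object with "gripper": the closure, from 0 (fully open) to 1 (shut); "dp": the shift along the tool's x, y, z in m, a list of three; "turn": the turn about the tool's z in degrees. A call has exactly 5 rows; each row shifts and turns the commanded pose from where the row before left it, along the tool's axes as they then stand; what a row does not reach is not made up. A row lasts 1/8 s, in which the tool goes at most 62.5 mm and 10.7 degrees, less where a joint would pass 70% of its speed; a pose out of reach is approached as far as the arm can. A call is refused whole if a number of a shift passes 0.0625 or a number of a turn 10.7, either way. A call with a gripper value outside its range is refused whole. The fingers move at their own pace and stop on an object; "force" is the grip in N (left out, the last holds). Time passes only in rows, so rows that do not move let the fingers close, or fill a call up. It gives the time, the measured TCP pose, the force, the opening and the grip force at its end, in the units of the state.
- r.sense(): the state, without advancing time (a new reading comes with each control period).
- r.capture(name): name is "scene" or "top"; returns a dict with "color" (384x512x3 uint8, blue, green, red), "mtx" (3x3 intrinsics, pixels), "view" (4x4, takes a point from world to camera coordinates). Camera axes: x right, y up, looking along -z (the intrinsics and any distortion apply to the point x, -y, -z); pixel columns grow to the right and rows downward; lengths in m; the calibration is good to about 2 mm. A picture is of the moment at which its call begins. There is no depth.
- r.close_job(): hands the job in; it is judged then, once.
Trained networks look in a picture, given as the dict that the camera call returned (one of the last four; its "shot" number tells which), for a name from the list of things; names that differ only in an ending like _2 or _b are one class to them, and where a whole thing is asked for, a point or a joint stands for the part that bears it (a point fixed in the world has none). Each returns a list of dicts, best first, with "score" (0 to 1); they miss things now and then, are a little off and sometimes report something else, mostly with a low value. They report only what shows in the picture. A call takes as long as a camera call.
- r.regions_of(query, picture): "region" (384x512 bool, what is visible of it).
- r.landmark_of(query, picture): "at" ([x, y, z] in m, in the coordinates of the camera as it stood for that picture, good to about 4 mm: a listed point, or the origin of a listed thing).
The state is a dict: "clock": time; "q": joint angles; "qd": joint speeds; "effort": joint torques, N m; "ee_pos": TCP position; "orientation": TCP orientation; "ft_force": force on the tool from outside, world axes, zero at the start; "moment": the same for the moment, N m; "width": finger opening in m; "gripper_force": force on a finger pad.
Only numpy, scipy, OpenCV 4.12 (cv2) and the standard library are available. Lean on these libraries where they do the work, as an engineer would, in place of code of your own. Each camera call takes 0.05 s, during which the arm holds its last target. There are 200 camera calls.

## Working session

There is one attempt and no reset: what is moved stays moved. The work goes in short steps, Python scripts to look and compute and a tool call to move; the robot and the scene stay as the last step left them, time stands still between calls to the robot, and variables do not carry over. Pictures are saved under pics/ and viewed, at most 10 in all, crops included, and the job is handed in when it is done.

Besides the shell and the picture viewer there is one more tool, called after ">>>" as name(argument=value, ...) on one line, values as JSON. servo_tool: Moves the arm, as the interface text tells. Its arguments: {"type":"object","properties":{"targets":{"type":"array","items":{"type":"object","properties":{"gripper":{"type":"number"},"dp":{"type":"array","items":{"type":"number"}},"turn":{"type":"number"}}}},"force":{"type":"number"}},"required":["targets"]}

```bash
mkdir -p pics
cat > h.py <<'E'
import numpy as np, cv2
from station import r
def cap(n,save=None):
    p=r.capture(n)
    if save: cv2.imwrite('pics/'+save,p['color'])
    return p
def w(q,p):
    L=r.landmark_of(q,p)
    if not L: return None
    V=np.array(p['view']); R=V[:3,:3];t=V[:3,3]
    return [(np.round(R.T@(np.array(l['at'])-t),4).tolist(),round(l['score'],2)) for l in L[:2]]
def px(P,p):
    V=np.array(p['view']);c=V[:3,:3]@np.array(P)+V[:3,3]
    u=np.array(p['mtx'])@np.array([c[0],-c[1],-c[2]]);return u[:2]/u[2]
def ray(uv,z,p):
    V=np.array(p['view']);K=np.array(p['mtx']);d=np.linalg.inv(K)@[uv[0],uv[1],1];d=V[:3,:3].T@[d[0],-d[1],-d[2]]
    o=-V[:3,:3].T@V[:3,3];return o+d*(z-o[2])/d[2]
E
python3 - <<'E'
from h import *
s=r.sense();print(s['clock'],s['ee_pos'],s['orientation'],s['width'],r.tips_ahead)
for c in('scene','top'):
    p=cap(c,c+'0.png');print(c,sorted(p.keys()))
    V=np.array(p['view']);print('cam',np.round(-V[:3,:3].T@V[:3,3],3))
    for q in 'glue_bottle steel_tray loupe load_selector knob_grip pointer index_post test_generator crank_grip crank_axis steel_flask flux_tin white_relay_box side_cutters'.split(): print(q,w(q,p))
E
```

```text
0.0 [ 0.18629423 -0.57006653  0.24713174] [[ 9.50551975e-01  3.10565131e-01 -4.91684743e-04]
 [ 3.10565491e-01 -9.50550021e-01  1.93233720e-03]
 [ 1.32745611e-04 -1.98948725e-03 -9.99998012e-01]] 0.08534081049459066 0.017
scene ['color', 'mtx', 'shot', 'view']
cam [-0.123  0.54   1.029]
glue_bottle [([0.4912, -0.0388, 0.0001], 0.59), ([0.5996, 0.1767, 0.021], 0.51)]
steel_tray [([0.5025, 0.3217, 0.0031], 0.77)]
loupe [([0.5362, 0.3337, 0.0051], 0.43)]
load_selector [([0.6011, 0.1792, 0.0198], 0.76), ([0.5006, 0.3243, 0.0016], 0.61)]
knob_grip [([0.6062, 0.1783, 0.1027], 0.61)]
pointer [([0.6112, 0.2199, 0.0596], 0.64), ([0.6066, 0.1757, 0.105], 0.56)]
index_post None
test_generator [([0.5637, -0.0674, -0.0016], 0.66), ([0.3986, 0.0908, -0.0023], 0.49)]
crank_grip [([0.6071, -0.087, 0.0892], 0.46)]
crank_axis [([0.5639, -0.0691, 0.0876], 0.72)]
steel_flask [([0.7535, 0.04, 0.0189], 0.77), ([0.6049, -0.0875, 0.0865], 0.4)]
flux_tin [([0.6762, -0.1583, -0.0066], 0.55)]
white_relay_box [([0.6959, -0.0694, -0.0057], 0.95)]
side_cutters [([0.3987, 0.094, -0.0026], 0.88)]
top ['color', 'mtx', 'shot', 'view']
cam [0.395 0.113 1.18 ]
glue_bottle [([0.4965, -0.0421, 0.001], 0.61)]
steel_tray [([0.5024, 0.3189, -0.0025], 0.91)]
loupe [([0.4953, -0.0423, -0.0], 0.49), ([0.5378, 0.3289, 0.0031], 0.42)]
load_selector [([0.605, 0.1743, 0.0168], 0.85), ([0.608, -0.0869, 0.0892], 0.29)]
knob_grip [([0.6057, 0.1761, 0.1031], 0.69)]
pointer [([0.6147, 0.2183, 0.0645], 0.64), ([0.5377, 0.329, 0.0062], 0.2)]
index_post None
test_generator [([0.5626, -0.0702, 0.0043], 0.91)]
crank_grip [([0.6085, -0.0872, 0.0909], 0.63)]
crank_axis [([0.5663, -0.0724, 0.0904], 0.64), ([0.6069, 0.1747, 0.1024], 0.46)]
steel_flask [([0.755, 0.0413, 0.0185], 0.68)]
flux_tin [([0.6731, -0.1576, -0.0047], 0.51)]
white_relay_box [([0.7039, -0.0698, 0.0013], 0.78)]
side_cutters [([0.4014, 0.0891, -0.0026], 0.52)]
```

View pics/top0.png

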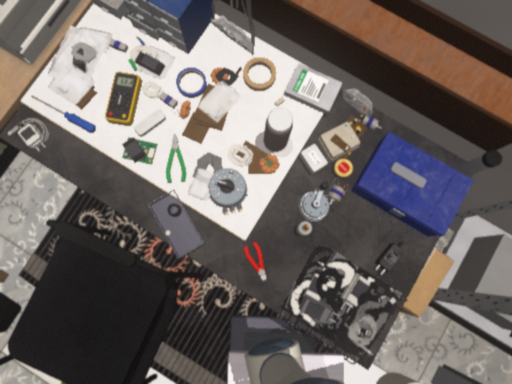

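Run:
```python
from h import *
p=cap('top')
a=p['color'];u=px([.605,.176,.06],p).astype(int);v=px([.56,-.06,.06],p).astype(int);print(u,v)
f=lambda u,k:cv2.resize(a[u[1]-k:u[1]+k,u[0]-k:u[0]+k],(400,400),interpolation=3)
cv2.imwrite('pics/c0.png',np.hstack([f(u,40),f(v,50)]))
```

```text
[227 186] [311 204]
```

View pics/c0.png

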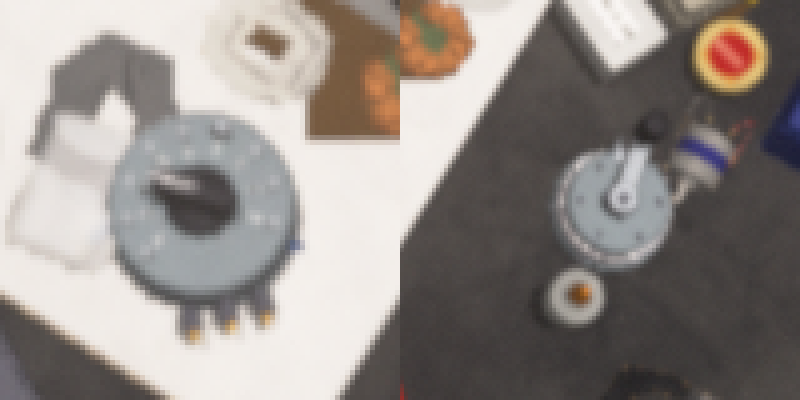

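The top view shows the bottle at px (304,228), the generator at (314,205), the drum at (227,187) and the tray at (177,223). In the crop, the tall post is at the drum's upper edge (≈(231,171) full), with the pointer towards the left.

Run:
```python
from h import *
ims=[]
for n in('scene','top'):
    ps=[cap(n) for _ in range(4)]
    p=ps[0]
    a=np.mean([q['color'] for q in ps],0).astype(np.uint8)
    v=px([.565,-.07,.055],p).astype(int);u=px([.605,.176,.07],p).astype(int);print(n,v,u)
    f=lambda u,k:cv2.resize(a[u[1]-k:u[1]+k,u[0]-k:u[0]+k],(400,300) if 0 else (300,300),interpolation=cv2.INTER_CUBIC)
    ims.append(np.hstack([f(u,25),f(v,25)]))
    if n=='top':
        for z in(.0645,.079): print('post',ray([231,171.6],z,p))
    for q in('steel_tray','loupe'):
        m=r.regions_of(q,ps[-1])
        if m:
            m=m[0]['region'].astype(np.uint8);c=max(cv2.findContours(m,0,1)[0],key=cv2.contourArea)
            W=np.array([ray(x[0],.018 if q!='loupe' else .035,ps[-1])[:2] for x in c],np.float32)
            print(q,cv2.minAreaRect(W))
    P=ps[-1]
    for q in 'glue_bottle loupe crank_grip crank_axis index_post knob_grip pointer'.split(): print(q,w(q,P))
cv2.imwrite('pics/c1.png',np.vstack(ims))
```

```text
scene [306 166] [231 187]
steel_tray ((0.4942834973335266, 0.323729932308197), (0.18747563660144806, 0.097683846950531), 31.671356201171875)
loupe ((0.5274596810340881, 0.3322232961654663), (0.027764679864048958, 0.050317179411649704), 63.46537399291992)
glue_bottle [([0.4922, -0.0393, -0.0034], 0.73)]
loupe [([0.5367, 0.3352, 0.005], 0.46), ([0.3976, 0.0941, -0.0035], 0.44)]
crank_grip [([0.5405, 0.3318, 0.0009], 0.65)]
crank_axis [([0.5605, -0.0691, 0.0884], 0.67)]
index_post None
knob_grip [([0.606, 0.1777, 0.1038], 0.71)]
pointer [([0.6132, 0.2205, 0.0619], 0.57)]
top [314 203] [226 185]
post [0.64558837 0.16663222 0.0645    ]
post [0.64232598 0.16593286 0.079     ]
steel_tray ((0.5028631687164307, 0.32039520144462585), (0.1849881112575531, 0.08947047591209412), 32.94759750366211)
loupe ((0.5332609415054321, 0.3167707920074463), (0.020067444071173668, 0.03189276158809662), 56.259315490722656)
glue_bottle [([0.6078, -0.0883, 0.0912], 0.65)]
loupe [([0.5403, 0.33, 0.0033], 0.49)]
crank_grip [([0.6113, -0.086, 0.0906], 0.72), ([0.6173, 0.2161, 0.0626], 0.51)]
crank_axis [([0.5652, -0.0689, 0.0883], 0.62)]
index_post None
knob_grip [([0.6055, 0.1737, 0.1021], 0.54)]
pointer [([0.6129, 0.2183, 0.0598], 0.77)]
```

View pics/c1.png

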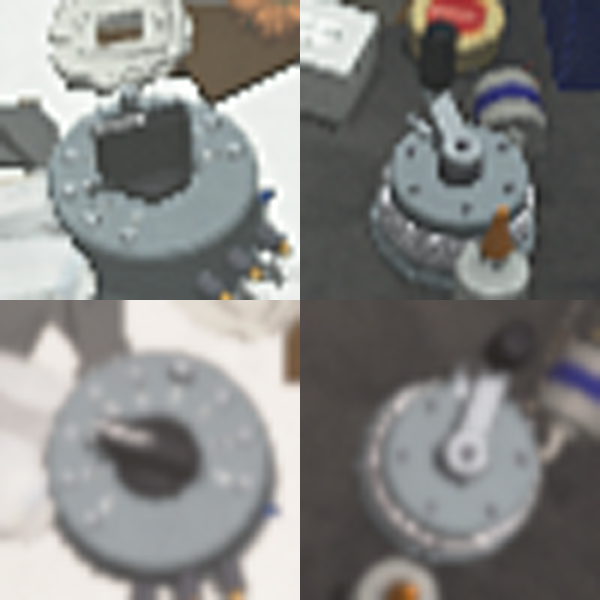

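The crank rib shows just counter-clockwise of the arm (top px ≈(315.7,192); scene px ≈(301,162)). The post is about 90° clockwise of the pointer. Moving to above the bottle.

>>> servo_tool(targets=[{"gripper": 0, "dp": [0.046, -0.041, 0], "turn": 0}, {"gripper": 0, "dp": [0.046, -0.041, 0], "turn": 0}, {"gripper": 0, "dp": [0.046, -0.041, 0], "turn": 0}, {"gripper": 0, "dp": [0.046, -0.041, 0], "turn": 0}, {"gripper": 0, "dp": [0.046, -0.041, 0], "turn": 0}], force=40)

```text
clock: 3.48
ee_pos: [0.3419, -0.3023, 0.2485]
orientation: [[0.951, 0.31, 0.001], [0.31, -0.951, -0.001], [0.001, 0.001, -1.0]]
ft_force: [0.6, -0.3, 0.3]
width: 0.0853
gripper_force: 0.0
```

>>> servo_tool(targets=[{"gripper": 0, "dp": [0.046, -0.041, 0], "turn": 0}, {"gripper": 0, "dp": [0.046, -0.041, 0], "turn": 0}, {"gripper": 0, "dp": [0.046, -0.041, 0], "turn": 0}, {"gripper": 0, "dp": [0.046, -0.041, 0], "turn": 0}, {"gripper": 0, "dp": [0.044, -0.039, 0], "turn": 0}])

```text
clock: 4.1
ee_pos: [0.4957, -0.0382, 0.2486]
orientation: [[0.95, 0.311, 0.001], [0.311, -0.95, -0.0], [0.001, 0.001, -1.0]]
ft_force: [0.8, -1.4, -0.6]
width: 0.0857
gripper_force: 0.0
```

>>> servo_tool(targets=[{"gripper": 0, "dp": [0, 0, 0.01], "turn": 10}, {"gripper": 0, "dp": [0, 0, 0.01], "turn": 10}, {"gripper": 0, "dp": [0, 0, 0.01], "turn": 10}, {"gripper": 0, "dp": [0, 0, 0.01], "turn": 10}, {"gripper": 0, "dp": [0, 0, 0], "turn": 0}])

```text
clock: 4.72
ee_pos: [0.4946, -0.0402, 0.2075]
orientation: [[0.928, -0.372, -0.002], [-0.372, -0.928, 0.0], [-0.002, 0.0, -1.0]]
ft_force: [-0.5, 0.1, 0.6]
width: 0.0853
gripper_force: 0.0
```

```bash
cat >> h.py <<'E'
def go(P,yaw=None):
    "remaining shift in tool axes to P, and turn to tool-x heading yaw (deg)"
    s=r.sense();R=np.array(s['orientation']);d=R.T@(np.array(P)-s['ee_pos'])
    y=np.degrees(np.arctan2(R[1,0],R[0,0]))
    print('t',round(s['clock'],2),'at',np.round(s['ee_pos'],4),'yaw',round(y,1),'dp',np.round(d,4),'turn',None if yaw is None else round((y-yaw+180)%360-180,1),'F',np.round(s['ft_force'],1),'w',round(s['width'],4),'gf',round(s['gripper_force'],1),'q6',round(s['q'][5],2))
E
python3 - <<'E'
from h import *
go([.494,-.0405,.048],-22.4)
p=cap('scene');P=cap('top')
for a in(p,P):
    print(w('glue_bottle',a),w('test_generator',a))
c=np.array([.5645,-.0698])
for z in (.048,.052):
    for q,uv in((p,(301,161.8)),(P,(315.7,192.2))):
        d=ray(uv,z,q)[:2]-c;print('rib',d,np.degrees(np.arctan2(d[1],d[0])))
E
```

```text
t 4.72 at [ 0.4946 -0.0402  0.2075] yaw -21.8 dp [-0.0002  0.0005  0.1595] turn 0.6 F [-0.5  0.1  0.6] w 0.0853 gf 0.0 q6 1.8
[([0.4905, -0.0419, -0.0025], 0.47)] [([0.5643, -0.0665, -0.0026], 0.6), ([0.5382, 0.333, 0.0039], 0.49)]
[([0.4962, -0.0408, 0.0002], 0.4)] None
rib [ 0.03119349 -0.00242248] -4.440657539128274
rib [ 0.03283013 -0.00369919] -6.4287873766597485
rib [2.82615823e-02 7.44561585e-05] 0.15094744980704664
rib [ 0.03211375 -0.003041  ] -5.409480859967158
```

>>> servo_tool(targets=[{"gripper": 0, "dp": [0, 0, 0.05], "turn": 0}, {"gripper": 0, "dp": [0, 0, 0.045], "turn": 0}, {"gripper": 0, "dp": [0, 0, 0.035], "turn": 0}, {"gripper": 0, "dp": [0, 0, 0.029], "turn": 0}, {"gripper": 0, "dp": [0, 0, 0], "turn": 0}])

```text
clock: 5.65
ee_pos: [0.4933, -0.04, 0.0469]
orientation: [[0.928, -0.372, -0.005], [-0.372, -0.928, 0.001], [-0.005, 0.001, -1.0]]
ft_force: [-0.3, -0.8, 0.9]
width: 0.085
gripper_force: 0.0
```

>>> servo_tool(targets=[{"gripper": 0.4, "dp": [0, 0, 0], "turn": 0}, {"gripper": 0.8, "dp": [0, 0, 0], "turn": 0}, {"gripper": 0.8, "dp": [0, 0, 0], "turn": 0}, {"gripper": 0.8, "dp": [0, 0, 0], "turn": 0}, {"gripper": 0.8, "dp": [0, 0, 0], "turn": 0}], force=30)

```text
clock: 6.28
ee_pos: [0.4959, -0.0406, 0.0509]
orientation: [[0.928, -0.373, 0.003], [-0.373, -0.928, -0.001], [0.003, -0.0, -1.0]]
ft_force: [-0.6, 0.0, 6.0]
width: 0.0346
gripper_force: 29.7
```

>>> servo_tool(targets=[{"gripper": 0.8, "dp": [0, 0, -0.02], "turn": 0}, {"gripper": 0.8, "dp": [0, 0, -0.035], "turn": 0}, {"gripper": 0.8, "dp": [0, 0, -0.035], "turn": 0}, {"gripper": 0.8, "dp": [0, 0, 0], "turn": 0}, {"gripper": 0.8, "dp": [0, 0, 0], "turn": 0}])

```text
clock: 6.9
ee_pos: [0.4946, -0.0402, 0.1382]
orientation: [[0.928, -0.373, -0.001], [-0.373, -0.928, 0.0], [-0.001, 0.0, -1.0]]
ft_force: [-0.2, -0.1, -0.3]
width: 0.0353
gripper_force: 30.1
```

Run:
```python
from h import *
go([.469,.298,.14],33)
p=cap('scene');P=cap('top');print(w('glue_bottle',p),w('glue_bottle',P))
a=[]
for q in(p,P):
    u=px([.495,-.04,.1],q).astype(int);a.append(cv2.resize(q['color'][u[1]-40:u[1]+40,u[0]-40:u[0]+40],(390,390),interpolation=2))
cv2.imwrite('pics/g.png',np.hstack(a))
```

```text
t 6.9 at [ 0.4946 -0.0402  0.1382] yaw -21.9 dp [-0.1499 -0.3042 -0.0017] turn -54.9 F [-0.2 -0.1 -0.3] w 0.0353 gf 30.1 q6 1.8
[([0.4935, -0.0399, 0.085], 0.71)] None
```

View pics/g.png

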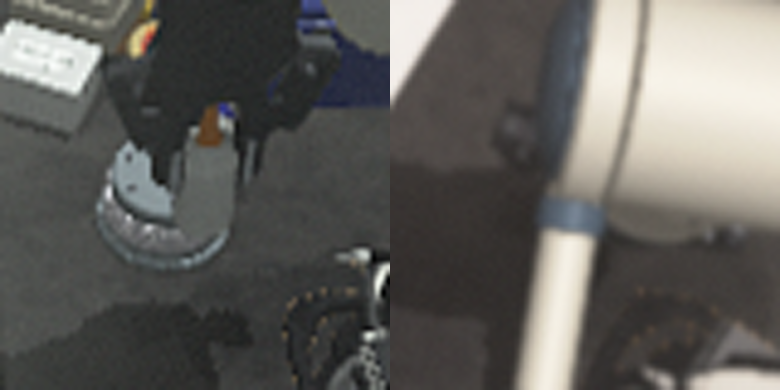

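The bottle hangs upright in the grip, bottom about 88 mm up. On to the tray.

>>> servo_tool(targets=[{"gripper": 0.8, "dp": [-0.02, -0.04, 0], "turn": 0}, {"gripper": 0.8, "dp": [-0.025, -0.05, 0], "turn": 0}, {"gripper": 0.8, "dp": [-0.025, -0.05, 0], "turn": 0}, {"gripper": 0.8, "dp": [-0.025, -0.05, 0], "turn": 0}, {"gripper": 0.8, "dp": [-0.025, -0.05, 0], "turn": 0}])

```text
clock: 7.72
ee_pos: [0.4725, 0.2288, 0.1385]
orientation: [[0.928, -0.373, -0.001], [-0.373, -0.928, -0.0], [-0.001, 0.001, -1.0]]
ft_force: [1.1, -0.4, -0.5]
width: 0.0348
gripper_force: 30.2
```

>>> servo_tool(targets=[{"gripper": 0.8, "dp": [-0.02, -0.04, 0], "turn": 0}, {"gripper": 0.8, "dp": [-0.01, -0.024, 0], "turn": 0}, {"gripper": 0.8, "dp": [0, 0, 0], "turn": -10}, {"gripper": 0.8, "dp": [0, 0, 0], "turn": -10}, {"gripper": 0.8, "dp": [0, 0, 0], "turn": -10}])

```text
clock: 8.35
ee_pos: [0.4688, 0.2977, 0.1381]
orientation: [[0.989, 0.147, -0.002], [0.147, -0.989, -0.001], [-0.002, 0.001, -1.0]]
ft_force: [-0.0, -0.1, -1.2]
width: 0.0352
gripper_force: 30.2
```

>>> servo_tool(targets=[{"gripper": 0.8, "dp": [0, 0, 0], "turn": -10}, {"gripper": 0.8, "dp": [0, 0, 0], "turn": -10}, {"gripper": 0.8, "dp": [0, 0, 0], "turn": -5}, {"gripper": 0.8, "dp": [0, 0, 0], "turn": 0}, {"gripper": 0.8, "dp": [0, 0, 0], "turn": 0}])

```text
clock: 8.98
ee_pos: [0.4691, 0.2976, 0.1387]
orientation: [[0.839, 0.545, -0.001], [0.545, -0.839, -0.0], [-0.001, -0.0, -1.0]]
ft_force: [-0.1, 0.5, -1.6]
width: 0.0349
gripper_force: 30.2
```

Run:
```python
from h import *
go([.469,.298,.052],33)
p=cap('scene');P=cap('top');print(w('glue_bottle',p),w('glue_bottle',P),w('steel_tray',p),w('loupe',p))
```

```text
t 8.97 at [0.4691 0.2976 0.1387] yaw 33.0 dp [ 0.0002 -0.0003  0.0867] turn -0.0 F [-0.1  0.5 -1.6] w 0.0349 gf 30.2 q6 1.5
[([0.4655, 0.2952, 0.0862], 0.5)] [([0.6104, -0.0874, 0.0905], 0.72)] [([0.4994, 0.3228, 0.0023], 0.98)] [([0.5382, 0.3314, 0.007], 0.64), ([0.3988, 0.0927, -0.0005], 0.38)]
```

>>> servo_tool(targets=[{"gripper": 0.8, "dp": [0, 0, 0.03], "turn": 0}, {"gripper": 0.8, "dp": [0, 0, 0.03], "turn": 0}, {"gripper": 0.8, "dp": [0, 0, 0.017], "turn": 0}, {"gripper": 0.8, "dp": [0, 0, 0.004], "turn": 0}, {"gripper": 0.8, "dp": [0, 0, 0], "turn": 0}])

```text
clock: 9.9
ee_pos: [0.4696, 0.298, 0.0591]
orientation: [[0.838, 0.546, 0.001], [0.546, -0.838, 0.001], [0.001, 0.0, -1.0]]
ft_force: [0.1, -0.5, -0.3]
width: 0.0351
gripper_force: 30.2
```

>>> servo_tool(targets=[{"gripper": 0.8, "dp": [0, 0, 0.001], "turn": 0}, {"gripper": 0.8, "dp": [0, 0, 0.001], "turn": 0}, {"gripper": 0.8, "dp": [0, 0, 0.001], "turn": 0}, {"gripper": 0.8, "dp": [0, 0, 0], "turn": 0}, {"gripper": 0.8, "dp": [0, 0, 0], "turn": 0}])

```text
clock: 10.52
ee_pos: [0.4692, 0.2977, 0.0553]
orientation: [[0.838, 0.546, 0.0], [0.546, -0.838, 0.0], [0.0, 0.0, -1.0]]
ft_force: [-0.3, 0.4, -0.6]
width: 0.0347
gripper_force: 30.2
```

>>> servo_tool(targets=[{"gripper": 0.8, "dp": [0, 0, 0.001], "turn": 0}, {"gripper": 0.8, "dp": [0, 0, 0.001], "turn": 0}, {"gripper": 0.8, "dp": [0, 0, 0], "turn": 0}, {"gripper": 0.8, "dp": [0, 0, 0], "turn": 0}, {"gripper": 0.8, "dp": [0, 0, 0], "turn": 0}])

```text
clock: 11.15
ee_pos: [0.4695, 0.2979, 0.054]
orientation: [[0.838, 0.546, 0.001], [0.546, -0.838, 0.0], [0.001, 0.0, -1.0]]
ft_force: [-0.9, -0.4, 5.3]
width: 0.0347
gripper_force: 30.5
```

>>> servo_tool(targets=[{"gripper": 0.5, "dp": [0, 0, 0], "turn": 0}, {"gripper": 0.3, "dp": [0, 0, 0], "turn": 0}, {"gripper": 0.1, "dp": [0, 0, 0], "turn": 0}, {"gripper": 0, "dp": [0, 0, 0], "turn": 0}, {"gripper": 0, "dp": [0, 0, -0.01], "turn": 0}])

```text
clock: 11.78
ee_pos: [0.4687, 0.2974, 0.0626]
orientation: [[0.838, 0.546, -0.002], [0.546, -0.838, -0.001], [-0.002, -0.0, -1.0]]
ft_force: [-1.1, 1.1, -0.8]
width: 0.0852
gripper_force: 0.0
```

>>> servo_tool(targets=[{"gripper": 0, "dp": [0, 0, -0.03], "turn": 0}, {"gripper": 0, "dp": [0, 0, -0.04], "turn": 0}, {"gripper": 0, "dp": [0, 0, -0.05], "turn": 0}, {"gripper": 0, "dp": [0, 0, -0.03], "turn": -10}, {"gripper": 0, "dp": [0, 0, 0], "turn": -10}])

```text
clock: 12.4
ee_pos: [0.4704, 0.2984, 0.2184]
orientation: [[0.596, 0.803, 0.007], [0.803, -0.596, 0.004], [0.007, 0.003, -1.0]]
ft_force: [-0.2, 0.6, -0.4]
width: 0.0856
gripper_force: 0.0
```

Run:
```python
from h import *
go([.606,.176,.17],79)
p=cap('scene','after.png');P=cap('top')
for q in(p,P):print([(k,w(k,q)) for k in ('glue_bottle','steel_tray','loupe','knob_grip','pointer')])
a=[]
for q in(p,P):
    u=px([.49,.30,.05],q).astype(int);a.append(cv2.resize(q['color'][u[1]-40:u[1]+40,u[0]-40:u[0]+40],(390,390),interpolation=2))
cv2.imwrite('pics/g2.png',np.hstack(a))
```

```text
t 12.4 at [0.4704 0.2984 0.2184] yaw 53.4 dp [-0.0178  0.1817  0.0489] turn -25.6 F [-0.2  0.6 -0.4] w 0.0856 gf 0.0 q6 1.14
[('glue_bottle', [([0.4662, 0.2996, 0.0009], 0.63)]), ('steel_tray', [([0.4996, 0.324, 0.0014], 0.73)]), ('loupe', [([0.5369, 0.3347, 0.0042], 0.62)]), ('knob_grip', [([0.6079, 0.182, 0.1049], 0.63), ([0.5999, 0.1783, 0.0192], 0.58)]), ('pointer', [([0.6137, 0.221, 0.0592], 0.54)])]
[('glue_bottle', [([0.401, 0.0865, -0.0005], 0.48), ([0.4739, 0.2979, 0.004], 0.41)]), ('steel_tray', [([0.5043, 0.3203, 0.0002], 0.78)]), ('loupe', None), ('knob_grip', [([0.6089, 0.1724, 0.0991], 0.71)]), ('pointer', [([0.6136, 0.2185, 0.0597], 0.73)])]
```

View pics/g2.png

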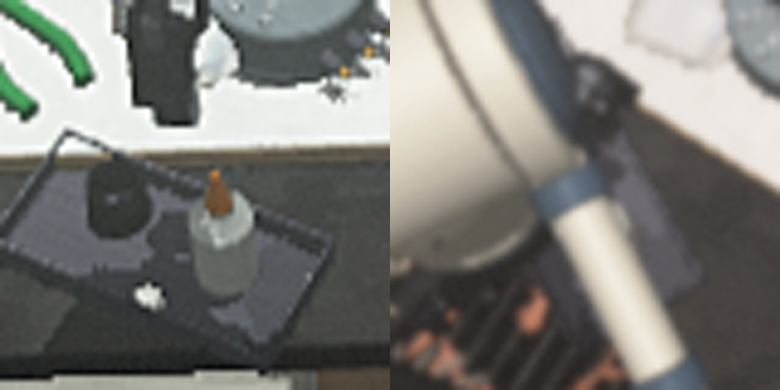

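The bottle stands upright in the tray. Next, the knob.

>>> servo_tool(targets=[{"gripper": 0, "dp": [-0.004, 0.045, 0], "turn": 0}, {"gripper": 0.3, "dp": [-0.005, 0.055, 0.0], "turn": 0}, {"gripper": 0.5, "dp": [-0.005, 0.05, 0.0], "turn": 0}, {"gripper": 0.5, "dp": [-0.004, 0.032, 0.0], "turn": -6}, {"gripper": 0.5, "dp": [0, 0, 0.02], "turn": -10}])

```text
clock: 13.62
ee_pos: [0.6062, 0.1719, 0.1944]
orientation: [[0.356, 0.935, 0.003], [0.935, -0.356, 0.0], [0.001, 0.003, -1.0]]
ft_force: [-1.5, -0.3, -0.6]
width: 0.0429
gripper_force: 0.0
```

>>> servo_tool(targets=[{"gripper": 0.5, "dp": [0, 0, 0.02], "turn": -10}, {"gripper": 0.5, "dp": [0, 0, 0], "turn": 0}, {"gripper": 0.5, "dp": [0, 0, 0.0], "turn": 0}, {"gripper": 0.5, "dp": [0, 0, 0], "turn": 0}, {"gripper": 0.5, "dp": [0, 0, 0], "turn": 0}])

```text
clock: 14.25
ee_pos: [0.6042, 0.1742, 0.1743]
orientation: [[0.19, 0.982, 0.002], [0.982, -0.19, 0.0], [0.001, 0.001, -1.0]]
ft_force: [-0.6, -0.1, -0.0]
width: 0.0427
gripper_force: 0.0
```

Run:
```python
from h import *
go([.6065,.1765,.093],79.5)
K=[];Q=[]
for n in('scene','top'):
    for i in range(2):
        p=cap(n)
        print(n,w('knob_grip',p),w('pointer',p),w('crank_axis',p),w('crank_grip',p))
```

```text
t 14.25 at [0.6042 0.1742 0.1743] yaw 79.0 dp [0.0026 0.0017 0.0813] turn -0.5 F [-0.6 -0.1 -0. ] w 0.0427 gf 0.0 q6 0.42
scene None [([0.613, 0.2192, 0.0597], 0.68)] [([0.5623, -0.0691, 0.0894], 0.52)] [([0.6054, -0.0882, 0.089], 0.62)]
scene [([0.6047, 0.1804, 0.1022], 0.61), ([0.5032, 0.322, 0.0039], 0.24)] [([0.3954, 0.0894, 0.0016], 0.65), ([0.6157, 0.2185, 0.0585], 0.55)] [([0.5618, -0.071, 0.0866], 0.7)] [([0.6031, -0.0846, 0.0885], 0.4)]
top [([0.6066, 0.1772, 0.1023], 0.56)] None [([0.5645, -0.072, 0.0895], 0.44)] [([0.6081, -0.0873, 0.0892], 0.71)]
top [([0.6047, 0.1751, 0.1034], 0.52)] [([0.4705, 0.2964, 0.0017], 0.59), ([0.5373, 0.3281, 0.0001], 0.15)] [([0.567, -0.0715, 0.0879], 0.44)] [([0.6065, -0.0875, 0.0887], 0.48)]
```

>>> servo_tool(targets=[{"gripper": 0.5, "dp": [0.0025, 0.0015, 0.03], "turn": 0}, {"gripper": 0.5, "dp": [0, 0, 0.03], "turn": 0}, {"gripper": 0.5, "dp": [0, 0, 0.021], "turn": 0}, {"gripper": 0.5, "dp": [0, 0, 0], "turn": 0}, {"gripper": 0.5, "dp": [0, 0, 0], "turn": 0}], force=40)

```text
clock: 15.88
ee_pos: [0.6065, 0.1763, 0.0937]
orientation: [[0.189, 0.982, 0.002], [0.982, -0.189, 0.0], [0.001, 0.002, -1.0]]
ft_force: [0.7, -0.2, 0.1]
width: 0.043
gripper_force: 0.0
```

>>> servo_tool(targets=[{"gripper": 0.7, "dp": [0, 0, 0], "turn": 0}, {"gripper": 1, "dp": [0, 0, 0], "turn": 0}, {"gripper": 1, "dp": [0, 0, 0], "turn": 0}, {"gripper": 1, "dp": [0, 0, 0], "turn": 0}, {"gripper": 1, "dp": [0, 0, 0], "turn": 0}])

```text
clock: 16.5
ee_pos: [0.6036, 0.1768, 0.0942]
orientation: [[0.188, 0.982, -0.005], [0.982, -0.188, 0.001], [-0.0, -0.005, -1.0]]
ft_force: [-14.1, 0.4, 8.3]
width: 0.012
gripper_force: 42.9
```

>>> servo_tool(targets=[{"gripper": 1, "dp": [0, -0.003, 0], "turn": 0}, {"gripper": 1, "dp": [0, 0, 0], "turn": 0}, {"gripper": 1, "dp": [0, 0, 0], "turn": 10}, {"gripper": 1, "dp": [0, 0, 0], "turn": 10}, {"gripper": 1, "dp": [0, 0, 0], "turn": 10}])

```text
clock: 17.12
ee_pos: [0.603, 0.1769, 0.0942]
orientation: [[0.659, 0.752, 0.001], [0.752, -0.659, 0.001], [0.001, 0.0, -1.0]]
ft_force: [-6.0, -1.0, 7.3]
width: 0.0122
gripper_force: 42.8
```

Run:
```python
from h import *
go([.603,.1765,.093],-11)
```

```text
t 17.12 at [0.603  0.1769 0.0942] yaw 48.8 dp [-0.0003  0.0003  0.0012] turn 59.8 F [-6.  -1.   7.3] w 0.0122 gf 42.8 q6 0.95
```

>>> servo_tool(targets=[{"gripper": 1, "dp": [0, 0, 0], "turn": 10}, {"gripper": 1, "dp": [0, 0, 0], "turn": 10}, {"gripper": 1, "dp": [0, 0, 0], "turn": 10}, {"gripper": 1, "dp": [0, 0, 0], "turn": 10}, {"gripper": 1, "dp": [0, 0, 0], "turn": 10}])

```text
clock: 17.75
ee_pos: [0.6026, 0.1775, 0.0942]
orientation: [[1.0, -0.021, 0.0], [-0.021, -1.0, 0.001], [0.0, -0.001, -1.0]]
ft_force: [-6.8, 1.4, 7.8]
width: 0.0128
gripper_force: 42.8
```

>>> servo_tool(targets=[{"gripper": 1, "dp": [0, 0, 0], "turn": 10}, {"gripper": 1, "dp": [0, 0, 0], "turn": 0}, {"gripper": 1, "dp": [0, 0, 0], "turn": 0}, {"gripper": 0.5, "dp": [0, 0, 0], "turn": 0}, {"gripper": 0.5, "dp": [0, 0, 0], "turn": 0}])

```text
clock: 18.38
ee_pos: [0.6031, 0.1767, 0.0921]
orientation: [[0.982, -0.189, 0.0], [-0.189, -0.982, -0.0], [0.0, 0.0, -1.0]]
ft_force: [-0.2, -0.0, -0.0]
width: 0.0428
gripper_force: 0.0
```

>>> servo_tool(targets=[{"gripper": 0.5, "dp": [0, 0, 0], "turn": 0}, {"gripper": 0.5, "dp": [0, 0, -0.03], "turn": 0}, {"gripper": 0.5, "dp": [0, 0, -0.05], "turn": 0}, {"gripper": 0.5, "dp": [-0.03, 0, -0.04], "turn": 0}, {"gripper": 0.5, "dp": [0, 0, 0], "turn": 0}])

```text
clock: 19.0
ee_pos: [0.5741, 0.1833, 0.2179]
orientation: [[0.982, -0.188, 0.008], [-0.188, -0.982, 0.002], [0.008, -0.004, -1.0]]
ft_force: [0.3, -0.3, 0.7]
width: 0.0429
gripper_force: 0.0
```

Run:
```python
from h import *
go([.603,.1765,.093],-11)
a=[]
for n in('scene','top'):
    p=cap(n);print(w('knob_grip',p),w('pointer',p),w('index_post',p))
    u=px([.605,.176,.07],p).astype(int);a.append(cv2.resize(p['color'][u[1]-25:u[1]+25,u[0]-25:u[0]+25],(390,390),interpolation=2))
cv2.imwrite('pics/k.png',np.hstack(a))
```

```text
t 19.0 at [0.5741 0.1833 0.2179] yaw -10.9 dp [0.0287 0.0017 0.1251] turn 0.1 F [ 0.3 -0.3  0.7] w 0.0429 gf 0.0 q6 2.01
[([0.6059, 0.1802, 0.1009], 0.61)] [([0.644, 0.1689, 0.061], 0.49)] None
None [([0.6098, -0.0884, 0.0913], 0.21)] None
```

View pics/k.png

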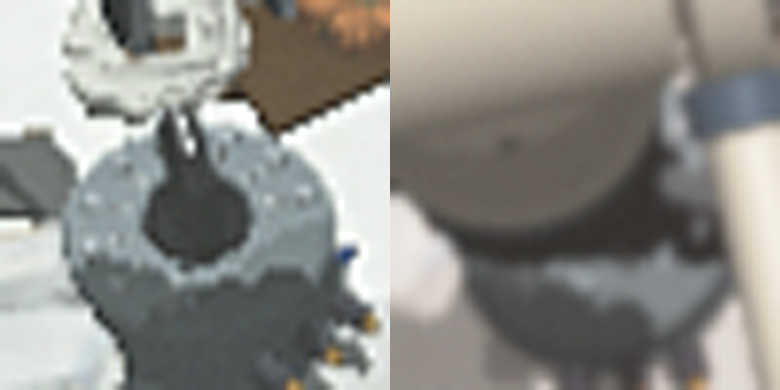

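The pointer now covers the post (scene crop ≈(185,130)). I'll check it from the top camera once the arm is clear. Moving above the crank handle.

>>> servo_tool(targets=[{"gripper": 0.5, "dp": [0.017, 0.052, 0], "turn": 0}, {"gripper": 0.5, "dp": [0.017, 0.052, 0], "turn": 0}, {"gripper": 0.5, "dp": [0.017, 0.052, 0], "turn": 0}, {"gripper": 0.5, "dp": [0.017, 0.052, 0], "turn": 0}, {"gripper": 0.5, "dp": [0.016, 0.052, 0], "turn": 0}])

```text
clock: 20.02
ee_pos: [0.6068, -0.0906, 0.2116]
orientation: [[0.982, -0.189, -0.001], [-0.189, -0.982, 0.0], [-0.001, -0.0, -1.0]]
ft_force: [1.1, -0.3, 0.4]
width: 0.0425
gripper_force: 0.0
```

>>> servo_tool(targets=[{"gripper": 0.5, "dp": [0, 0, 0.02], "turn": 0}, {"gripper": 0.5, "dp": [0, 0, 0], "turn": 0}, {"gripper": 0.5, "dp": [0, 0, 0], "turn": 0}, {"gripper": 0.5, "dp": [0, 0, 0], "turn": 0}, {"gripper": 0.5, "dp": [0, 0, 0], "turn": 0}])

```text
clock: 20.65
ee_pos: [0.607, -0.0879, 0.193]
orientation: [[0.982, -0.188, 0.001], [-0.188, -0.982, -0.0], [0.001, -0.0, -1.0]]
ft_force: [-0.4, -0.5, -0.1]
width: 0.0424
gripper_force: 0.0
```

Run:
```python
from h import *
go([.607,-.087,.087],-11)
a=[]
for n in('scene','top'):
    p=cap(n);print([(k,w(k,p)) for k in('knob_grip','pointer','index_post','crank_grip','crank_axis')])
    u=px([.605,.176,.07],p).astype(int);a.append(cv2.resize(p['color'][u[1]-25:u[1]+25,u[0]-25:u[0]+25],(390,390),interpolation=2))
cv2.imwrite('pics/k2.png',np.hstack(a))
```

```text
t 20.65 at [ 0.607  -0.0879  0.193 ] yaw -10.8 dp [-0.0003 -0.0009  0.106 ] turn 0.2 F [-0.4 -0.5 -0.1] w 0.0424 gf 0.0 q6 1.56
[('knob_grip', [([0.6067, 0.1785, 0.0993], 0.61)]), ('pointer', [([0.6438, 0.1691, 0.0607], 0.64), ([0.6997, -0.0673, -0.0023], 0.44)]), ('index_post', None), ('crank_grip', [([0.5392, 0.3326, 0.0022], 0.73), ([0.6049, -0.0872, 0.0883], 0.49)]), ('crank_axis', [([0.5622, -0.0685, 0.0891], 0.7)])]
[('knob_grip', [([0.6083, 0.1736, 0.0992], 0.44), ([0.562, -0.0744, -0.0008], 0.18)]), ('pointer', [([0.6451, 0.1676, 0.0614], 0.61)]), ('index_post', None), ('crank_grip', [([0.6102, -0.088, 0.0919], 0.54)]), ('crank_axis', [([0.5631, -0.0712, 0.0904], 0.42)])]
```

View pics/k2.png

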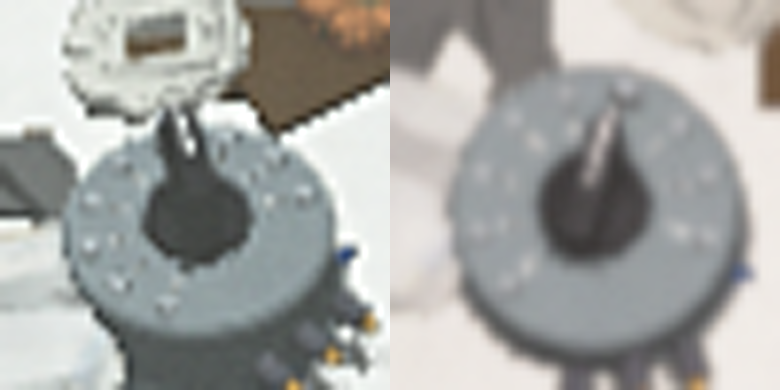

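The pointer aims at the post in the top view. Gripping the crank handle.

>>> servo_tool(targets=[{"gripper": 0.5, "dp": [0, -0.001, 0.035], "turn": 0}, {"gripper": 0.5, "dp": [0, 0, 0.04], "turn": 0}, {"gripper": 0.5, "dp": [0, 0, 0.03], "turn": 0}, {"gripper": 0.5, "dp": [0, 0, 0], "turn": 0}, {"gripper": 0.5, "dp": [0, 0, 0], "turn": 0}], force=60)

```text
clock: 21.88
ee_pos: [0.6076, -0.0879, 0.0889]
orientation: [[0.982, -0.189, 0.002], [-0.189, -0.982, -0.0], [0.002, 0.0, -1.0]]
ft_force: [0.2, 0.4, 0.8]
width: 0.0426
gripper_force: 0.0
```

>>> servo_tool(targets=[{"gripper": 0.7, "dp": [0, 0, 0], "turn": 0}, {"gripper": 1, "dp": [0, 0, 0], "turn": 0}, {"gripper": 1, "dp": [0, 0, 0], "turn": 0}, {"gripper": 1, "dp": [0, 0, 0], "turn": 0}, {"gripper": 1, "dp": [0, 0, 0], "turn": 0}])

```text
clock: 22.5
ee_pos: [0.608, -0.088, 0.0895]
orientation: [[0.982, -0.189, 0.004], [-0.189, -0.982, -0.001], [0.004, 0.0, -1.0]]
ft_force: [-0.9, -0.4, 6.3]
width: 0.0172
gripper_force: 58.6
```

Run:
```python
from h import *
go([.607,-.087,.087],-11)
```

```text
t 22.5 at [ 0.608  -0.088   0.0895] yaw -10.9 dp [-0.0011 -0.0008  0.0025] turn 0.1 F [-0.9 -0.4  6.3] w 0.0172 gf 58.6 q6 1.56
```

Run:
```python
import numpy as np
t=np.radians(10.8+18*np.arange(21));P=.048*np.c_[np.cos(t),np.sin(t)]
for i,d in enumerate(np.round(np.diff(P,axis=0)*1000,1)):print(i,d.tolist(),end='\n' if i%5==4 else ' ')
```

```text
0 [-5.1, 14.1] 1 [-9.2, 11.9] 2 [-12.4, 8.4] 3 [-14.4, 4.2] 4 [-15.0, -0.5]
5 [-14.1, -5.1] 6 [-11.9, -9.2] 7 [-8.4, -12.4] 8 [-4.2, -14.4] 9 [0.5, -15.0]
10 [5.1, -14.1] 11 [9.2, -11.9] 12 [12.4, -8.4] 13 [14.4, -4.2] 14 [15.0, 0.5]
15 [14.1, 5.1] 16 [11.9, 9.2] 17 [8.4, 12.4] 18 [4.2, 14.4] 19 [-0.5, 15.0]
```

>>> servo_tool(targets=[{"gripper": 1, "dp": [-0.0051, 0.0141, 0], "turn": 0}, {"gripper": 1, "dp": [-0.0092, 0.0119, 0], "turn": 0}, {"gripper": 1, "dp": [-0.0124, 0.0084, 0], "turn": 0}, {"gripper": 1, "dp": [-0.0144, 0.0042, 0], "turn": 0}, {"gripper": 1, "dp": [-0.015, -0.0005, 0], "turn": 0}])

```text
clock: 23.12
ee_pos: [0.5451, -0.1171, 0.0895]
orientation: [[0.982, -0.191, 0.004], [-0.191, -0.982, -0.005], [0.005, 0.004, -1.0]]
ft_force: [0.5, -3.5, 7.2]
width: 0.0171
gripper_force: 59.2
```

```bash
cat >> h.py <<'E'
def ck(C=(.5635,-.0703)):
    s=r.sense();R=np.array(s['orientation']);d=np.array(s['ee_pos'])[:2]-C
    print('t',round(s['clock'],2),'rad',round(np.hypot(*d),4),'phi',round(np.degrees(np.arctan2(d[1],d[0])),1),'z',round(s['ee_pos'][2],4),'Ftool',np.round(R.T@s['ft_force'],1),'w',round(s['width'],4))
E
python3 - <<'E'
from h import *
ck()
p=cap('scene');print([(k,w(k,p)) for k in('crank_grip','crank_axis')])
E
```

```text
t 23.12 rad 0.0503 phi -111.4 z 0.0895 Ftool [ 1.2  3.4 -7.2] w 0.0171
[('crank_grip', [([0.5411, -0.1167, 0.0878], 0.62)]), ('crank_axis', [([0.5603, -0.0697, 0.089], 0.42), ([0.4675, 0.2986, 0.0037], 0.34)])]
```

>>> servo_tool(targets=[{"gripper": 1, "dp": [-0.0141, -0.0051, 0], "turn": 0}, {"gripper": 1, "dp": [-0.0119, -0.0092, 0], "turn": 0}, {"gripper": 1, "dp": [-0.0084, -0.0124, 0], "turn": 0}, {"gripper": 1, "dp": [-0.0042, -0.0144, 0], "turn": 0}, {"gripper": 1, "dp": [0.0005, -0.015, 0], "turn": 0}])

```text
clock: 23.9
ee_pos: [0.5185, -0.0528, 0.0896]
orientation: [[0.982, -0.19, 0.004], [-0.19, -0.982, -0.002], [0.004, 0.001, -1.0]]
ft_force: [4.6, -4.1, 4.0]
width: 0.0172
gripper_force: 58.9
```

```bash
python3 -c "
from h import *
ck()"
```

```text
t 23.9 rad 0.0483 phi 158.8 z 0.0896 Ftool [ 5.3  3.2 -4. ] w 0.0172
```

>>> servo_tool(targets=[{"gripper": 1, "dp": [0.0051, -0.0141, 0], "turn": 0}, {"gripper": 1, "dp": [0.0092, -0.0119, 0], "turn": 0}, {"gripper": 1, "dp": [0.0124, -0.0084, 0], "turn": 0}, {"gripper": 1, "dp": [0.0144, -0.0042, 0], "turn": 0}, {"gripper": 1, "dp": [0.015, 0.0005, 0], "turn": 0}])

```text
clock: 24.52
ee_pos: [0.5807, -0.0276, 0.0894]
orientation: [[0.982, -0.19, 0.001], [-0.19, -0.982, -0.004], [0.002, 0.004, -1.0]]
ft_force: [-6.4, -10.2, 10.2]
width: 0.0174
gripper_force: 59.7
```

```bash
python3 -c "
from h import *
ck()"
```

```text
t 24.52 rad 0.046 phi 68.1 z 0.0894 Ftool [ -4.3  11.2 -10.1] w 0.0174
```

>>> servo_tool(targets=[{"gripper": 1, "dp": [0.0141, 0.0051, 0], "turn": 0}, {"gripper": 1, "dp": [0.0119, 0.0092, 0], "turn": 0}, {"gripper": 1, "dp": [0.0084, 0.0124, 0], "turn": 0}, {"gripper": 1, "dp": [0.0042, 0.0144, 0], "turn": 0}, {"gripper": 1, "dp": [-0.0005, 0.015, 0], "turn": 0}])

```text
clock: 25.15
ee_pos: [0.6081, -0.0879, 0.0895]
orientation: [[0.982, -0.189, 0.004], [-0.189, -0.982, 0.0], [0.004, -0.001, -1.0]]
ft_force: [-1.6, 2.2, 8.3]
width: 0.0174
gripper_force: 59.5
```

>>> servo_tool(targets=[{"gripper": 1, "dp": [-0.0051, 0.0141, 0], "turn": 0}, {"gripper": 1, "dp": [-0.0092, 0.0119, 0], "turn": 0}, {"gripper": 1, "dp": [-0.0124, 0.0084, 0], "turn": 0}, {"gripper": 1, "dp": [-0.0144, 0.0042, 0], "turn": 0}, {"gripper": 1, "dp": [-0.015, -0.0005, 0], "turn": 0}])

```text
clock: 25.78
ee_pos: [0.5452, -0.1171, 0.0896]
orientation: [[0.982, -0.191, 0.004], [-0.191, -0.982, -0.005], [0.005, 0.004, -1.0]]
ft_force: [0.2, -4.1, 7.4]
width: 0.0172
gripper_force: 59.5
```

```bash
python3 -c "
from h import *
ck((.563,-.0715))
p=cap('scene');print([(k,w(k,p)) for k in('crank_grip','pointer')])"
```

```text
t 25.77 rad 0.049 phi -111.4 z 0.0896 Ftool [ 1.   4.  -7.3] w 0.0172
[('crank_grip', [([0.5422, -0.1169, 0.0883], 0.52), ([0.5022, 0.3226, -0.0002], 0.16)]), ('pointer', [([0.6425, 0.1701, 0.0592], 0.67)])]
```

>>> servo_tool(targets=[{"gripper": 1, "dp": [-0.0141, -0.0051, 0], "turn": 0}, {"gripper": 1, "dp": [-0.0119, -0.0092, 0], "turn": 0}, {"gripper": 1, "dp": [-0.0084, -0.0124, 0], "turn": 0}, {"gripper": 1, "dp": [-0.0042, -0.0144, 0], "turn": 0}, {"gripper": 1, "dp": [0.0005, -0.015, 0], "turn": 0}])

```text
clock: 26.55
ee_pos: [0.5185, -0.0528, 0.0895]
orientation: [[0.982, -0.19, 0.003], [-0.19, -0.982, -0.002], [0.004, 0.001, -1.0]]
ft_force: [4.4, -4.6, 4.8]
width: 0.0168
gripper_force: 59.2
```

>>> servo_tool(targets=[{"gripper": 1, "dp": [0.0051, -0.0141, 0], "turn": 0}, {"gripper": 1, "dp": [0.0092, -0.0119, 0], "turn": 0}, {"gripper": 1, "dp": [0.0124, -0.0084, 0], "turn": 0}, {"gripper": 1, "dp": [0.0144, -0.0042, 0], "turn": 0}, {"gripper": 1, "dp": [0.015, 0.0005, 0], "turn": 0}])

```text
clock: 27.18
ee_pos: [0.5806, -0.0276, 0.0894]
orientation: [[0.982, -0.19, 0.001], [-0.19, -0.982, -0.004], [0.002, 0.004, -1.0]]
ft_force: [-6.1, -9.5, 9.6]
width: 0.0171
gripper_force: 59.8
```

>>> servo_tool(targets=[{"gripper": 1, "dp": [0.0141, 0.0051, 0], "turn": 0}, {"gripper": 1, "dp": [0.0119, 0.0092, 0], "turn": 0}, {"gripper": 1, "dp": [0.0084, 0.0124, 0], "turn": 0}, {"gripper": 1, "dp": [0.0042, 0.0144, 0], "turn": 0}, {"gripper": 1, "dp": [0, 0, 0], "turn": 0}])

```text
clock: 27.8
ee_pos: [0.6106, -0.0746, 0.0894]
orientation: [[0.982, -0.191, 0.002], [-0.191, -0.982, -0.001], [0.002, 0.001, -1.0]]
ft_force: [-2.6, -0.5, 8.4]
width: 0.0172
gripper_force: 59.7
```

```bash
python3 -c "
from h import *
ck((.563,-.0715))
for n in('scene','top'):
    p=cap(n);print([(k,w(k,p)) for k in('crank_grip','crank_axis','pointer')])"
```

```text
t 27.8 rad 0.0477 phi -3.7 z 0.0894 Ftool [-2.4  1.  -8.4] w 0.0172
[('crank_grip', [([0.6073, -0.0764, 0.0886], 0.62)]), ('crank_axis', [([0.5599, -0.0677, 0.0887], 0.7), ([0.6431, 0.1691, 0.0594], 0.49)]), ('pointer', [([0.5624, -0.0694, 0.0865], 0.75), ([0.6442, 0.1686, 0.0625], 0.47)])]
[('crank_grip', None), ('crank_axis', [([0.5641, -0.0711, 0.0899], 0.49)]), ('pointer', [([0.646, 0.167, 0.0622], 0.75)])]
```

Release, rise and look.

>>> servo_tool(targets=[{"gripper": 0.5, "dp": [0, 0, 0], "turn": 0}, {"gripper": 0.4, "dp": [0, 0, 0], "turn": 0}, {"gripper": 0.4, "dp": [0, 0, 0], "turn": 0}, {"gripper": 0.4, "dp": [0, 0, -0.02], "turn": 0}, {"gripper": 0.4, "dp": [0, 0, -0.04], "turn": 0}])

```text
clock: 28.82
ee_pos: [0.6093, -0.0729, 0.1468]
orientation: [[0.982, -0.189, -0.004], [-0.189, -0.982, 0.001], [-0.004, 0.0, -1.0]]
ft_force: [0.7, -0.5, -0.3]
width: 0.0515
gripper_force: 0.0
```

>>> servo_tool(targets=[{"gripper": 0.4, "dp": [0, 0, -0.05], "turn": 0}, {"gripper": 0.4, "dp": [-0.03, -0.03, -0.03], "turn": 0}, {"gripper": 0.4, "dp": [-0.045, -0.04, 0], "turn": 0}, {"gripper": 0.4, "dp": [-0.045, -0.04, 0], "turn": 0}, {"gripper": 0.4, "dp": [-0.045, -0.04, 0], "turn": 0}])

```text
clock: 29.45
ee_pos: [0.4755, 0.1067, 0.2291]
orientation: [[0.982, -0.19, 0.002], [-0.19, -0.982, 0.001], [0.002, -0.001, -1.0]]
ft_force: [0.3, -0.2, 0.3]
width: 0.0515
gripper_force: 0.0
```

>>> servo_tool(targets=[{"gripper": 0.4, "dp": [0, -0.05, 0], "turn": 0}, {"gripper": 0.4, "dp": [0, -0.05, 0], "turn": 0}, {"gripper": 0.4, "dp": [0, 0, 0], "turn": 0}, {"gripper": 0.4, "dp": [0, 0, 0], "turn": 0}, {"gripper": 0.4, "dp": [0, 0, 0], "turn": 0}])

```text
clock: 30.08
ee_pos: [0.4957, 0.2026, 0.228]
orientation: [[0.982, -0.191, 0.001], [-0.191, -0.982, 0.0], [0.001, -0.0, -1.0]]
ft_force: [0.4, -0.3, 0.7]
width: 0.0511
gripper_force: 0.0
```

Run:
```python
from h import *
ck();a=[]
for n in('scene','top'):
    ps=[cap(n) for _ in range(3)];p=ps[-1]
    print([(k,w(k,p)) for k in('crank_grip','crank_axis','pointer','glue_bottle','loupe')])
    A=np.mean([q['color'] for q in ps],0).astype(np.uint8)
    f=lambda P,k:(lambda u:cv2.resize(A[u[1]-k:u[1]+k,u[0]-k:u[0]+k],(300,300),interpolation=2))(px(P,p).astype(int))
    a.append(np.hstack([f([.565,-.07,.055],25),f([.605,.176,.07],25)]))
cv2.imwrite('pics/e.png',np.vstack(a))
```

```text
t 30.07 rad 0.2812 phi 103.9 z 0.228 Ftool [ 0.4  0.3 -0.7] w 0.0511
[('crank_grip', [([0.6065, -0.0738, 0.0889], 0.63)]), ('crank_axis', [([0.5034, 0.3244, 0.0019], 0.58), ([0.5599, -0.0686, 0.0881], 0.43)]), ('pointer', [([0.6441, 0.1702, 0.0603], 0.62), ([0.6994, -0.0647, -0.0033], 0.44)]), ('glue_bottle', [([0.4668, 0.2983, 0.0002], 0.48)]), ('loupe', [([0.5354, 0.3334, 0.0048], 0.75), ([0.3955, 0.0924, -0.0036], 0.69)])]
[('crank_grip', [([0.6086, -0.0746, 0.0908], 0.62), ([0.5627, -0.0745, 0.0023], 0.58)]), ('crank_axis', [([0.5658, -0.0692, 0.0903], 0.54), ([0.7526, 0.0444, 0.021], 0.34)]), ('pointer', None), ('glue_bottle', [([0.4708, 0.2988, 0.0023], 0.67)]), ('loupe', [([0.6727, -0.1573, -0.0027], 0.36)])]
```

View pics/e.png

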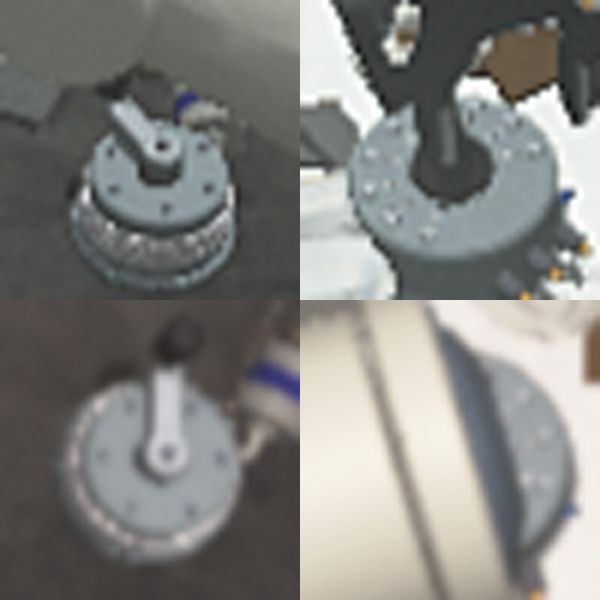

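The crank arm now covers the rib (top crop ≈(165,385)). The knob's pointer is still at its post, and the bottle and loupe are in place.

```bash
python3 -c "
from h import *
print(r.close_job())"
```

```text
the job is handed in; nothing more can be done
None
```

I handed the job in at about 30 s of the 72 s limit, and the hand-in returned no verdict. In the last camera images the glue bottle stands upright in the tray, the knob's pointer is at the tall post, and the crank has made two clockwise turns with its arm covering the stop rib.

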